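Snap the pivot clip onto the charging cradle's post with the fork tool

ROBOT

A 7-joint arm with a two-finger parallel gripper is mounted at the origin on the work surface. World frame = base frame: x ahead of the robot, y to its left, z up, the work surface at z = 0. Lengths are in m, angles in rad, forces in N, time in s.
With the tool pointing down it reaches from about 0.4 to 0.85 m from the base axis. Payload 10.4 kg.
Tool frame: the origin (TCP) lies midway between the tips of the shut fingers; the grasp point (between the pads) lies 19 mm behind it; z points along the fingers, y is the line along which they close (so a half turn about z gives the same grasp; the last joint's range is limited). The gripper opens to 87 mm and grips with 3 to 60 N. Pads are 19 mm wide; open, the fingers measure 117 mm over their backs; the gripper's body (75 mm by 190 mm) begins 51 mm behind the grasp point.
Start: joints at [1.287, 0.332, -0.065, 1.46, 0.022, 1.35, -0.088], TCP at [0.161, -0.604, 0.223] pointing down, gripper open.
Joint ranges: [-2.6, 2.6], [-0.5, 2.12], [-1.47, 1.34], [0.16, 2.42], [-1.27, 4.41], [0.06, 2.06], [-2.6, 2.6]. Speed limits (rad/s): [2.22, 2.22, 2.79, 2.79, 3.14, 3.14, 3.14].

INTERFACE

Orientations are given as a unit quaternion [x, y, z, w].
In Python, from bench import r gives the robot as it stands.
- The arm moves only by the tool move_arm, never from a script. Its argument "targets" is a list of rows, each a list of 3 entries, a list of its own where there are three numbers: the shift along the tool's x, y, z in cm, then the turn, a rotation vector about the tool's x, y, z in rad, then the opening in per cent of the stroke, from 0 (shut) to 100 (fully open). In form: [[[x, y, z], [wx, wy, wz], gripper], ...]. A call has 1 to 20 rows; each row shifts and turns the commanded pose from where the row before left it, along the tool's axes as they then stand; what a row does not reach is not made up. A row lasts 1/8 s, in which the tool goes at most 62.5 mm and 10.7 degrees, less where a joint would pass 70% of its speed; a pose out of reach is approached as far as the arm can. A call with a gripper value outside its range is refused whole. The fingers move at their own pace and stop on an object; "grip_force" is the grip in N (left out, the last holds). Time passes only in rows, so rows that do not move let the fingers close. It gives the time, the measured TCP pose, the force, the opening and the grip force at its end, in the units of the state.
- r.read_state(): the state, without advancing time (a new reading comes with each control period).
- r.camera(name): name is "side" or "top" or "wrist"; returns a dict with "image" (480x640x3 uint8, blue, green, red), "vertical_fov" (degrees; the focal length in pixels is half the picture's height over the tangent of half this angle, whatever the lens; pixels are square), "cx", "cy" (the principal point, pixels), "cam_to_world" (4x4, takes a point from camera to world coordinates). Camera axes: x right, y down, z forward; pixel columns grow to the right and rows downward; lengths in m; the calibration is good to about 2 mm. A picture is of the moment at which its call begins. There is no depth.
- r.close_job(): hands the job in; it is judged then, once.
The state is a dict: "time": time; "joint_positions": joint angles; "joint_vel": joint speeds; "joint_torque": joint torques, N m; "ee_pos": TCP position; "eef_rot": TCP orientation; "ft_force": force on the tool from outside, world axes, zero at the start; "torque": the same for the moment, N m; "width": finger opening in m; "grip_force": force on a finger pad.
Only numpy, scipy, OpenCV 4.12 (cv2) and the standard library are available. Lean on these libraries where they do the work, as an engineer would, in place of code of your own. Each camera call takes 0.05 s, during which the arm holds its last target. There are 200 camera calls.

TASK

Pick up the fork tool by its upright handle and use its prongs to push the loose split clip along the cradle's deck, sideways into the groove of the post, until it snaps in; finish with the prongs pressing it firmly home with 12 to 22 N, and never push it with more than 22 N or touch it with the gripper. Then stand the fork upright on the birch top again, let go of it, and leave the remote, the controller grip and the console where they are.

Things in the scene. Friction and masses are not known exactly. Their poses are not given: they have to be found in the camera images.
- cradle: fixed white charging cradle. Flat deck 200 mm (its x) by 120 mm (y), top 20 mm above the birch. Origin: centre of its underside; z up; +x points from its open front to the upright dock blade (70 mm wide, 31 mm above the deck, x 83 to 93) at its far end.
- post (a point): where the axis of the cradle's steel post meets the deck's top, 50 mm along cradle +x; cradle axes. Groove: 10.5 mm between deck and the post's round head (20 mm wide, 6 thick). Neck in the groove: 14 mm wide, front (-x) a half round of radius 7 on the axis, straight sides to x 4.5, rear corners (radius 1.5), flat rear at x 6. The clip goes on from -x, moving in +x.
- clip: loose steel split clip, 32 g, 8 mm thick, flat on the deck 60 to 90 mm before the post, mouth (+x) roughly to the post. Origin: on its underside, at the post's axis when home (home: origin on post, same axes, web touching the neck). Web: x -15 to -7, 28 mm wide. Tail: 12 mm wide, x -33 to -15. Jaws: y 9 to 14 either side, to x 10.7. Prongs push on the web's rear shoulders.
- shoulders (a point): on the clip at x -15, y 0, mid-height (4 mm): line of the web's two flat rear shoulders, y 6 to 14 either side of the tail, where the prongs push.
- bumps (a point): on the clip at x 8.2, y 0, mid-height: between the jaws' inward bumps (radius 2.5, 10 mm apart) that must pass the 14 mm neck. Each jaw springs 2 mm out (3.5 N/mm); bumps meet the neck about 14 mm short of home and close behind it in the last 3.5 mm. The push is some 4 to 12 N, drops as they snap in, then rises steeply as the web meets the neck.
- fork: loose fork tool, 90 g, on the birch. Origin: underside, below the handle's middle; z up, +x along the prongs. Foot 40 (x) by 34 by 6 mm; upright black handle 30 (x) by 18 (y), up to 75 mm: grasp across y. Two prongs (6 by 6 mm, level with the underside, 17 mm gap to straddle the tail); their flat tips lie 42 to 62 mm ahead of the origin, clamped at a setting that differs and is not measured.
- remote: bystander: loose silver remote, 160 by 42 by 16 mm, lying on the birch on the other side of the cradle from the fork; origin: centre of its underside.
- grip: bystander: loose blue controller grip, 42 by 105 by 26 mm, lying beyond the cradle on the left; origin: centre of its underside.
- console: bystander: loose red handheld console, 170 by 86 by 16 mm, lying in the top one of the three mint green tiers far to the right (tiers' rim 109 mm high); origin: centre of its underside.
Things that resemble listed ones, but are neither listed nor needed, are in the scene too. Of the things that look like the cradle, take the one that is nearest to the robot's base at the start.

How it is judged:
By the outcome, as a careful person would: the job done as asked, in the order asked, and still so for the second after the job is handed in, with the robot touching nothing.
It also fails if it takes over 61 s, if anything falls off the work surface, if the arm or the gripper's body presses on something with over 40 N, if the wrist force passes 120 N, or if a joint passes its speed limit or range.

## Working session

There is one attempt and no reset: what is moved stays moved. The work goes in short steps, Python scripts to look and compute and a tool call to move; the robot and the scene stay as the last step left them, time stands still between calls to the robot, and variables do not carry over. Pictures are saved under pics/ and viewed, at most 10 in all, crops included, and the job is handed in when it is done.

Besides the shell and the picture viewer there is one more tool, called after "Emit:" as name([rows], argument=value, ...), one row to a line, values as JSON. move_arm: Moves the arm, as the interface text tells. Its arguments: {"type":"object","properties":{"targets":{"type":"array"},"grip_force":{"type":"number"}},"required":["targets"]}

```bash
mkdir -p pics; ls; python3 - <<'E'
from bench import r
import cv2,numpy as np
s=r.read_state(); print({k:np.round(v,3).tolist() for k,v in s.items()})
for n in ("side","top","wrist"):
    c=r.camera(n); cv2.imwrite(f"pics/{n}0.png",c["image"]); print(n,c["vertical_fov"],c["cx"],c["cy"],np.round(c["cam_to_world"],4).tolist())
E
```

```text
pics
{'time': 0.0, 'joint_positions': [1.287, 0.333, -0.065, 1.461, 0.022, 1.35, -0.089], 'joint_vel': [0.001, 0.0, 0.0, 0.001, 0.003, 0.001, 0.0], 'joint_torque': [-0.0, -62.327, 0.024, -38.988, -0.061, 0.04, 0.0], 'ee_pos': [0.161, -0.603, 0.222], 'eef_rot': [0.992, 0.13, -0.0, -0.001], 'ft_force': [-0.041, 0.802, -0.452], 'torque': [0.054, 0.036, -0.009], 'grip_force': 0.0, 'width': 0.087}
side 57.53825728101636 324.0935832885396 239.32346955330394 [[-0.8452, -0.307, 0.4375, 0.1306], [-0.5344, 0.4983, -0.6827, 0.7325], [-0.0084, -0.8108, -0.5852, 0.7067], [0.0, 0.0, 0.0, 1.0]]
top 51.10469243853154 322.00686891747387 236.47852336552998 [[-0.0079, -0.9812, 0.1926, 0.3338], [-0.9997, 0.0123, 0.0216, -0.0076], [-0.0235, -0.1924, -0.981, 1.4021], [0.0, 0.0, 0.0, 1.0]]
wrist 65.77369885036683 321.7001610505919 243.22769386357385 [[0.2587, -0.9258, -0.2757, 0.2369], [-0.966, -0.2477, -0.0745, -0.5829], [0.0007, 0.2856, -0.9583, 0.3847], [0.0, 0.0, 0.0, 1.0]]
```

View pics/top0.png

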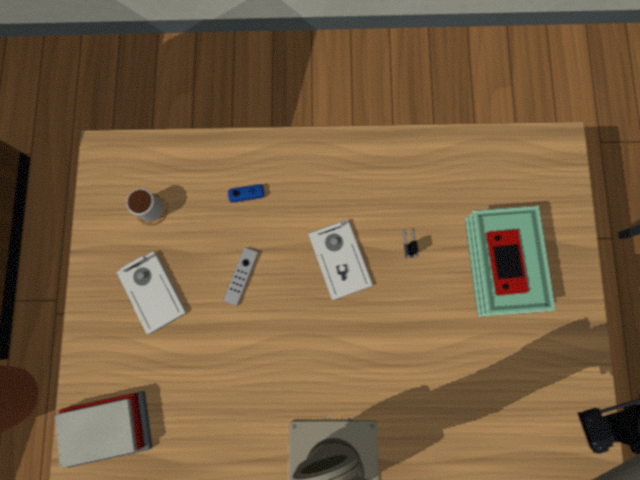

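View pics/side0.png

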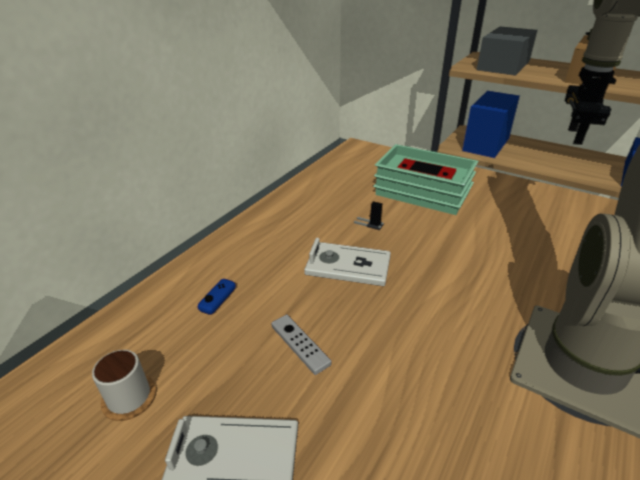

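The top view shows the near cradle at (341,260) with post (334,242), clip (342,271) and blade at the far upper end. The fork's handle is at (411,247) with prongs pointing up to (409,230). The side view agrees. The decoy cradle is at (152,292).

```bash
cat > h.py <<'E'
import numpy as np,cv2
from bench import r
from scipy.spatial.transform import Rotation as R
def cast(c,p,z):
    p=np.atleast_2d(np.asarray(p,float)); f=240/np.tan(np.radians(c["vertical_fov"]/2))
    T=np.asarray(c["cam_to_world"]); d=np.c_[(p[:,0]-c["cx"])/f,(p[:,1]-c["cy"])/f,np.ones(len(p))]@T[:3,:3].T
    return T[:3,3]+d*((z-T[2,3])/d[:,2])[:,None]
def proj(c,P):
    T=np.asarray(c["cam_to_world"]);f=240/np.tan(np.radians(c["vertical_fov"]/2))
    q=(np.atleast_2d(P)-T[:3,3])@T[:3,:3]; return q[:,:2]/q[:,2:]*f+[c["cx"],c["cy"]]
def tool():
    s=r.read_state(); return np.array(s["ee_pos"]),R.from_quat(s["eef_rot"])
def go(P,yaw):
    """shift (cm, tool axes now) and turn rotvec to TCP P, pointing down, tool x heading yaw (mod pi)"""
    p,q=tool(); best=None
    for k in (0,np.pi,-np.pi):
        t=R.from_euler('z',yaw+k)*R.from_euler('x',np.pi); w=(q.inv()*t).as_rotvec()
        if best is None or np.linalg.norm(w)<np.linalg.norm(best): best=w
    return np.round(q.inv().apply(np.array(P)-p)*100,2),np.round(best,3)
E
python3 - <<'E'
from h import *
c=r.camera("top"); im=c["image"]; hsv=cv2.cvtColor(im,cv2.COLOR_BGR2HSV)
m=((hsv[...,1]<50)&(hsv[...,2]>150)).astype(np.uint8); sub=np.zeros_like(m); sub[205:310,295:385]=m[205:310,295:385]
cn=max(cv2.findContours(sub,0,2)[0],key=cv2.contourArea); b=cv2.boxPoints(cv2.minAreaRect(cn)); print(b); print(cast(c,b,.02).round(4))
for n,p,z in (("post",(334,242),.036),("clip",(342,271),.025),("handletop",(411.5,248.5),.075),("tipL",(405,230),.003),("tipR",(413,229),.003),("handlebase",(411,245),.0)):
    print(n,cast(c,p,z).round(4))
cr=im[200:310,290:440]; cv2.imwrite("pics/topc.png",cv2.resize(cr,(750,550),interpolation=cv2.INTER_CUBIC))
E
```

```text
[[307.30652 233.34305]
 [347.4525  218.74452]
 [371.7445  285.54745]
 [331.5985  300.146  ]]
[[ 0.6146  0.0641  0.02  ]
 [ 0.6553 -0.0494  0.02  ]
 [ 0.4661 -0.1128  0.02  ]
 [ 0.4272 -0.002   0.02  ]]
post [[ 0.586  -0.0106  0.036 ]]
clip [[ 0.5065 -0.0316  0.025 ]]
handletop [[ 0.5586 -0.2172  0.075 ]]
tipL [[ 0.6243 -0.2125  0.003 ]]
tipR [[ 0.6269 -0.2352  0.003 ]]
handlebase [[ 0.5814 -0.2281  0.    ]]
```

View pics/topc.png

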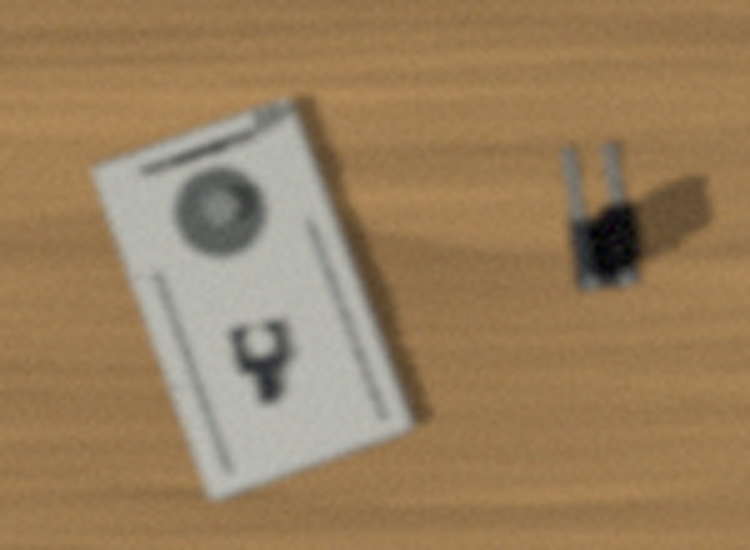

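```bash
python3 - <<'E'
from h import *
print(go([.57,-.15,.22],np.radians(8)))
E
```

```text
(array([ 51.21, -33.28,   0.23]), array([-0.001,  0.   ,  0.121]))
```

Emit:
move_arm([
  [[4.27,-2.77,0],[0,0,0],100],
  [[4.27,-2.77,0],[0,0,0],100],
  [[4.27,-2.77,0],[0,0,0],100],
  [[4.27,-2.77,0],[0,0,0],100],
  [[4.27,-2.77,0],[0,0,0],100],
  [[4.27,-2.77,0],[0,0,0],100],
  [[4.27,-2.77,0],[0,0,0],100],
  [[4.27,-2.77,0],[0,0,0],100],
  [[4.27,-2.77,0],[0,0,0],100],
  [[4.27,-2.77,0],[0,0,0],100],
  [[4.27,-2.77,0],[0,0,0],100],
  [[4.27,-2.77,0],[0,0,0.12],100],
  [[0,0,0],[0,0,0],100],
  [[0,0,0],[0,0,0],100],
])

```text
time: 1.95
ee_pos: [0.5703, -0.151, 0.2222]
eef_rot: [0.998, 0.071, -0.0, 0.0]
ft_force: [-0.5, -0.2, -0.2]
width: 0.087
grip_force: 0.0
```

```bash
python3 - <<'E'
from h import *
import pickle
c=r.camera("wrist"); pickle.dump(c,open("w1.pkl","wb")); cv2.imwrite("pics/w1.png",c["image"]); print(tool()[0],r.read_state()["time"])
E
```

```text
[ 0.56997855 -0.15168043  0.22232402] 2.0
```

View pics/w1.png

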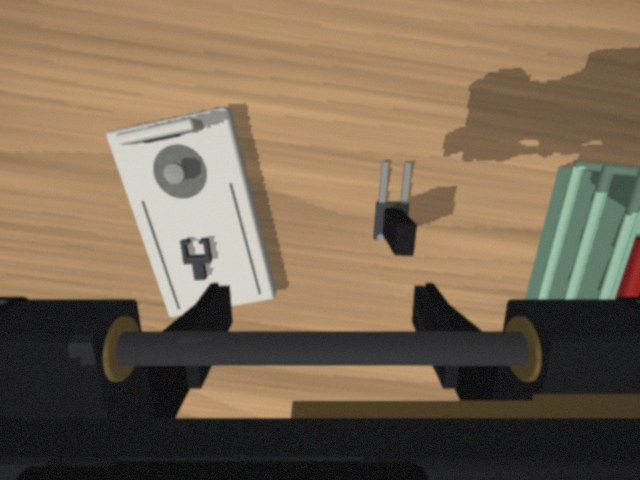

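```bash
cat > m1.py <<'E'
from h import *
import pickle
c=pickle.load(open("w1.pkl","rb")); im=c["image"]; hsv=cv2.cvtColor(im,cv2.COLOR_BGR2HSV); H,S,V=cv2.split(hsv)
def reg(m,x0,x1,y0,y1):
    o=np.zeros(m.shape,np.uint8); o[y0:y1,x0:x1]=m[y0:y1,x0:x1]; return o
def big(m): return max(cv2.findContours(m,0,2)[0],key=cv2.contourArea)
# cradle
m=reg((S<45)&(V>110),95,290,95,295); b=cv2.boxPoints(cv2.minAreaRect(big(m))); print("cradle px",b.round(1).tolist()); print(cast(c,b,.02).round(4).tolist())
# prongs
for x0,x1 in ((375,396),(397,420)):
    m=reg((S<70),x0,x1,150,200); ys,xs=np.nonzero(m); P=cast(c,np.c_[xs,ys],.006)
    vx,vy,a,b_=cv2.fitLine(P[:,:2].astype(np.float32),2,0,.01,.01).ravel()
    print("prong yaw",np.degrees(np.arctan(vy/vx)).round(1),"mean",P.mean(0).round(4),"far",P[:,0].max().round(4), ys.min(), len(xs))
v=cv2.resize(im[145:265,365:425],None,fx=5,fy=5,interpolation=cv2.INTER_CUBIC); v2=cv2.resize(im[145:295,150:235],None,fx=4,fy=4,interpolation=cv2.INTER_CUBIC)
o=np.zeros((600,660,3),np.uint8); o[:,:300]=v; o[:,310:650]=v2; cv2.imwrite("pics/z1.png",o)
E
python3 m1.py
```

```text
cradle px [[105.5, 131.89999389648438], [226.5, 101.80000305175781], [274.20001220703125, 293.8999938964844], [153.1999969482422, 324.0]]
[[0.6198, 0.0615, 0.02], [0.6624, -0.0494, 0.02], [0.477, -0.1132, 0.02], [0.4226, 0.0143, 0.02]]
prong yaw 6.1 mean [ 0.6113 -0.2084  0.006 ] far 0.6303 161 299
prong yaw 6.3 mean [ 0.6139 -0.2312  0.006 ] far 0.6326 162 300
```

View pics/z1.png

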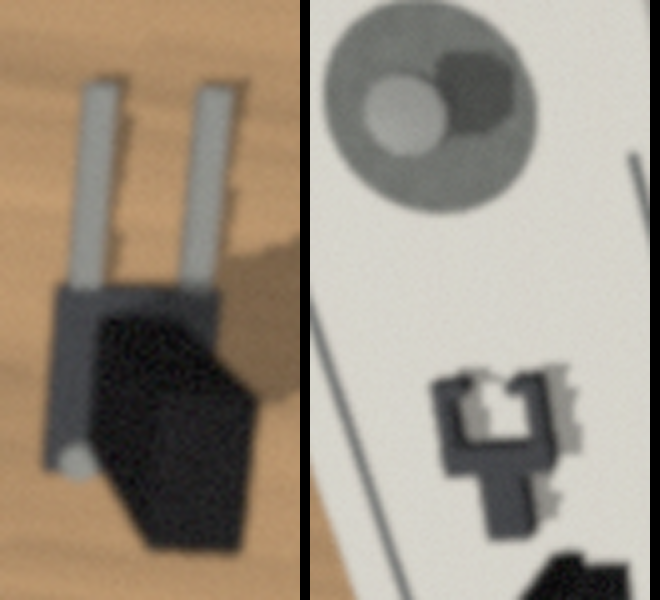

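Zoomed in, the fork's prong tips are near (385,162) and (408.5,162.5), its handle-top centre near (405.6,239.4) and its foot front edge at y about 202. The post head is at (173.8,173.5) and the deck disk at (180,171.5). The clip's shoulders lie along y of about 262, from x 184 to 210, with the tail end at (200,279).

```bash
cat > m2.py <<'E'
from m1 import *
print('---')
L=lambda x,y:(365+x/5,145+y/5); Rr=lambda x,y:(150+(x-310)/4,145+y/4)
A=lambda ps,z:cast(c,ps,z)[:,:2]
h=A([L(165,393),L(257,400),L(241,550),L(150,548)],.075); print("handle",h.mean(0).round(4))
t=A([L(101,84),L(217,89)],.006); print("tips",t.round(4).tolist(),t.mean(0).round(4))
f=A([L(57,287),L(218,290),L(45,470)],.006); print("foot",f.round(4).tolist(), f[1:].mean(0).round(4))
print("post head",A([Rr(405,114)],.0365).round(4),"disk",A([Rr(430,106)],.02).round(4))
k=A([Rr(447,472),Rr(550,470),Rr(511,537),Rr(431,385),Rr(547,372)],.028); print("clip",k.round(4).tolist(),"should",k[:2].mean(0).round(4))
a=k[3:].mean(0)-k[2]; print("clip yaw",np.degrees(np.arctan2(a[1],a[0])))
# cradle right edge, top edge by corners
q=A([(274,296),(227,108)],.02); print(q,np.degrees(np.arctan2(*(q[1]-q[0])[::-1])))
E
python3 m2.py | sed -n '/---/,$p'
```

```text
---
handle [ 0.5699 -0.2249]
tips [[0.6292, -0.207], [0.6316, -0.2301]] [ 0.6304 -0.2186]
foot [[0.5876, -0.2058], [0.5917, -0.2388], [0.5486, -0.2105]] [ 0.5701 -0.2246]
post head [[ 0.5925 -0.0094]] disk [[ 0.5927 -0.0092]]
clip [[0.502, -0.0194], [0.5062, -0.0453], [0.4864, -0.0364], [0.5246, -0.0146], [0.5321, -0.0431]] should [ 0.5041 -0.0324]
clip yaw 10.208864232494353
[[ 0.47459553 -0.11324565]
 [ 0.65712779 -0.05022219]] 19.048411538413347
```

```bash
python3 - <<'E'
from h import *
print(go([.570,-.2248,.013],np.radians(6.1)))
E
```

```text
(array([-1.  ,  7.23, 20.94]), array([0.   , 0.001, 0.034]))
```

Emit:
move_arm([
  [[-0.33,2.41,3],[0,0,0.034],100],
  [[-0.33,2.41,3],[0,0,0],100],
  [[-0.33,2.41,3],[0,0,0],100],
  [[0,0,0],[0,0,0],100],
  [[0,0,3.5],[0,0,0],100],
  [[0,0,3.5],[0,0,0],100],
  [[0,0,3.0],[0,0,0],100],
  [[0,0,1.9],[0,0,0],100],
  [[0,0,0],[0,0,0],100],
], grip_force=60)

```text
time: 3.12
ee_pos: [0.5688, -0.2233, 0.0133]
eef_rot: [0.999, 0.053, -0.001, -0.0]
ft_force: [0.3, 1.1, 0.3]
width: 0.0868
grip_force: 0.0
```

Emit:
move_arm([
  [[0,0,0],[0,0,0],0],
  [[0,0,0],[0,0,0],0],
  [[0,0,0],[0,0,0],0],
  [[0,0,0],[0,0,0],0],
  [[0,0,0],[0,0,0],0],
  [[0,0,0],[0,0,0],0],
], grip_force=60)

```text
time: 3.88
ee_pos: [0.5692, -0.2236, 0.0136]
eef_rot: [0.999, 0.053, 0.0, 0.0]
ft_force: [-0.7, 1.1, -0.1]
width: 0.0352
grip_force: 0.0
```

Emit:
move_arm([
  [[0,0,0],[0,0,0],0],
  [[0,0,0],[0,0,0],0],
  [[0,0,0],[0,0,0],0],
  [[0,0,0],[0,0,0],0],
])

```text
time: 4.38
ee_pos: [0.5692, -0.2236, 0.0135]
eef_rot: [0.999, 0.053, 0.0, 0.0]
ft_force: [-0.6, 0.4, 0.1]
width: 0.0176
grip_force: 60.0
```

```bash
python3 - <<'E'
from h import *
print(go([.4194,-.0473,.0735],np.radians(10)))
E
```

```text
(array([-13.02, -19.12,  -6.  ]), array([ 0.   , -0.   , -0.068]))
```

Emit:
move_arm([
  [[0,0,-3],[0,0,0],0],
  [[0,0,-3],[0,0,0],0],
  [[-1.63,-2.39,0],[0,0,0],0],
  [[-1.63,-2.39,0],[0,0,0],0],
  [[-1.63,-2.39,0],[0,0,0],0],
  [[-1.63,-2.39,0],[0,0,0],0],
  [[-1.63,-2.39,0],[0,0,0],0],
  [[-1.63,-2.39,0],[0,0,0],0],
  [[-1.63,-2.39,0],[0,0,0],0],
  [[-1.63,-2.39,0],[0,0,-0.068],0],
  [[0,0,0],[0,0,0],0],
  [[0,0,0],[0,0,0],0],
])

```text
time: 5.88
ee_pos: [0.4196, -0.0479, 0.0738]
eef_rot: [0.996, 0.087, 0.0, 0.0]
ft_force: [0.0, 0.5, -0.1]
width: 0.0179
grip_force: 60.0
```

```bash
python3 - <<'E'
from h import *
import pickle
c=r.camera("wrist"); pickle.dump(c,open("w2.pkl","wb")); cv2.imwrite("pics/w2.png",c["image"]); s=r.read_state(); print(s["joint_positions"],s["time"],go([.4194,-.0473,.0735],np.radians(10)))
E
```

```text
[ 0.55275274  0.0741911  -0.55654969  2.11422     0.04789624  0.96429775
 -1.42713084] 5.925 (array([-0.02, -0.07,  0.02]), array([ 0.   , -0.001, -0.001]))
```

View pics/w2.png

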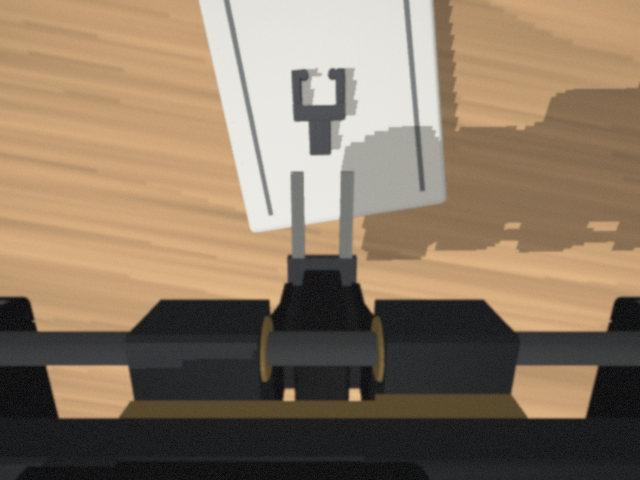

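The prong tips show at (297.5,172) and (347,172). The clip is ahead of them, with shoulders at y about 121 (x 294 to 346) and the tail end at (320,154).

```bash
cat > m3.py <<'E'
from h import *
import pickle
c=pickle.load(open("w2.pkl","rb")); g=cv2.cvtColor(c["image"],cv2.COLOR_BGR2GRAY)
p,q=tool(); T=lambda P:q.inv().apply(P-p)[:,:2]*1000
for y in (75,85,95,109,113,117,130,140,148):
    xs=np.nonzero(g[y,280:360]<95)[0]+280; print(y,xs.min(),xs.max(),T(cast(c,[(xs.min()-.5,y),(xs.max()+.5,y)],.028)).round(1).tolist())
for x in (299,302,338,342,315,320,325): 
    ys=np.nonzero(g[60:170,x]<95)[0]+60; print("col",x,ys.min(),ys.max(),T(cast(c,[(x,ys.max()+.5)],.028)).round(1))
zt=p[2]-.0135+.006
for x0,x1 in ((285,310),(335,360)):
    for y in (180,190,230):
        xs=np.nonzero(g[y,x0:x1]<150)[0]+x0; print("prong",y,T(cast(c,[(xs.min()-.5,y),(xs.max()+.5,y)],zt)).round(1).tolist())
    col=(x0+x1)//2; print("tip col",col,g[164:180,col].tolist(),T(cast(c,[(col,171)],zt)).round(1))
# cradle grooves lines direction (dark lines) on deck
for x0,x1 in ((220,275),(400,428)):
    ys,xs=np.nonzero(g[5:185,x0:x1]<130); P=T(cast(c,np.c_[xs+x0,ys+5],.02)); vx,vy,_,_=cv2.fitLine(P.astype(np.float32),2,0,.01,.01).ravel(); print("slot",len(xs),np.degrees(np.arctan(vy/vx)),P.mean(0).round(1))
print("post",T(np.array([[.5926,-.0093,.02]])))
E
python3 m3.py
```

```text
75 293 344 [[107.0, -15.4], [107.1, 11.5]]
85 294 344 [[102.2, -15.0], [102.3, 11.6]]
95 294 344 [[97.4, -15.1], [97.4, 11.6]]
109 295 343 [[90.5, -14.7], [90.5, 11.2]]
113 295 344 [[88.5, -14.7], [88.5, 11.8]]
117 295 343 [[86.5, -14.8], [86.5, 11.3]]
130 310 329 [[79.8, -6.9], [79.9, 3.9]]
140 311 329 [[74.7, -6.4], [74.7, 3.9]]
148 311 329 [[70.5, -6.4], [70.5, 4.0]]
col 299 71 119 [[ 85.2 -12.4]]
col 302 71 119 [[ 85.2 -10.8]]
col 338 70 119 [[85.2  8.4]]
col 342 70 118 [[85.7 10.5]]
col 315 107 153 [[67.5 -3.9]]
col 320 106 153 [[67.5 -1.2]]
col 325 106 152 [[68.1  1.5]]
prong 180 [[57.8, -14.6], [57.8, -9.1]]
prong 190 [[53.2, -14.7], [53.2, -9.2]]
prong 230 [[34.2, -15.1], [34.2, -7.5]]
tip col 297 [233, 233, 234, 233, 232, 230, 215, 169, 128, 118, 117, 120, 117, 119, 117, 122] [[ 61.8 -11.5]]
prong 180 [[57.8, 8.2], [57.8, 14.2]]
prong 190 [[53.2, 8.3], [53.2, 14.3]]
prong 230 [[34.2, 7.6], [34.2, 14.3]]
tip col 347 [166, 168, 164, 167, 167, 165, 149, 128, 114, 117, 119, 120, 118, 119, 119, 120] [[61.8 11.1]]
slot 350 -9.331332 [104.1 -42.6]
slot 626 -9.290722 [89.8 51.3]
post [[176.9096894   -8.22869872]]
```

Emit:
move_arm([
  [[0,-0.12,2.0],[0,0,0],0],
  [[0,0,1.5],[0,0,0],0],
  [[0,0,0.4],[0,0,0],0],
  [[0,0,0],[0,0,0],0],
  [[0.7,0,0],[0,0,0],0],
  [[0.7,0,0],[0,0,0],0],
  [[0.6,0,0],[0,0,0],0],
  [[0,0,0],[0,0,0],0],
])

```text
time: 6.92
ee_pos: [0.4392, -0.0425, 0.0346]
eef_rot: [0.996, 0.087, 0.0, -0.0]
ft_force: [0.4, -1.2, -1.5]
width: 0.0177
grip_force: 60.0
```

```bash
cat > snap.py <<'E'
from h import *
import sys,pickle
n=sys.argv[1]; c=r.camera("wrist"); p,q=tool(); pickle.dump((c,p,q),open(n+".pkl","wb")); s=r.read_state()
x=q.apply([1,0,0]); yaw=np.degrees(np.arctan2(x[1],x[0])); print(s["time"],p.round(4),"yaw",yaw.round(2),"F tool",q.inv().apply(s["ft_force"]).round(2))
print("tilt",np.degrees((q.inv()*R.from_euler('z',yaw,degrees=True)*R.from_euler('x',np.pi)).as_rotvec()).round(2))
v=c["image"][20:260,180:460]; cv2.imwrite("pics/%s.png"%n,cv2.resize(v,None,fx=2.4,fy=2.4,interpolation=cv2.INTER_CUBIC))
E
python3 snap.py w3
```

```text
6.975 [ 0.4388 -0.0425  0.0345] yaw 10.03 F tool [-0.37  0.47  0.55]
tilt [-0.01  0.   -0.  ]
```

View pics/w3.png

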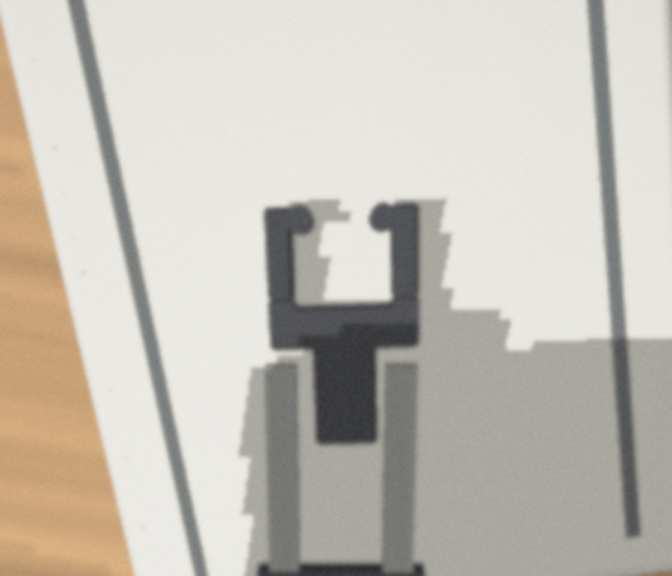

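The prongs straddle the tail, with tips at crop y 363 and shoulders at about 347, so a small gap remains. Next I push while swinging the clip into line with the cradle.

Emit:
move_arm([
  [[0.52,0.16,0],[0,0,-0.02],0],
  [[0.52,0.17,0],[0,0,-0.02],0],
  [[0.515,0.18,0],[0,0,-0.02],0],
  [[0.51,0.2,0],[0,0,-0.02],0],
  [[0.505,0.21,0],[0,0,-0.02],0],
  [[0.5,0.22,0],[0,0,-0.02],0],
  [[0.495,0.23,0],[0,0,-0.02],0],
  [[0.49,0.24,0],[0,0,-0.02],0],
  [[0,0,0],[0,0,0],0],
])

```text
time: 8.1
ee_pos: [0.4824, -0.0485, 0.0345]
eef_rot: [0.986, 0.167, 0.0, -0.0]
ft_force: [-0.2, 0.0, -1.0]
width: 0.0177
grip_force: 60.0
```

```bash
python3 snap.py w4; python3 - <<'E'
from h import *
import pickle
c,p,q=pickle.load(open("w4.pkl","rb")); cv2.imwrite("pics/w4f.png",c["image"])
E
```

```text
8.15 [ 0.4821 -0.0484  0.0345] yaw 19.18 F tool [0.06 0.32 0.7 ]
tilt [-0.01 -0.    0.  ]
```

View pics/w4f.png

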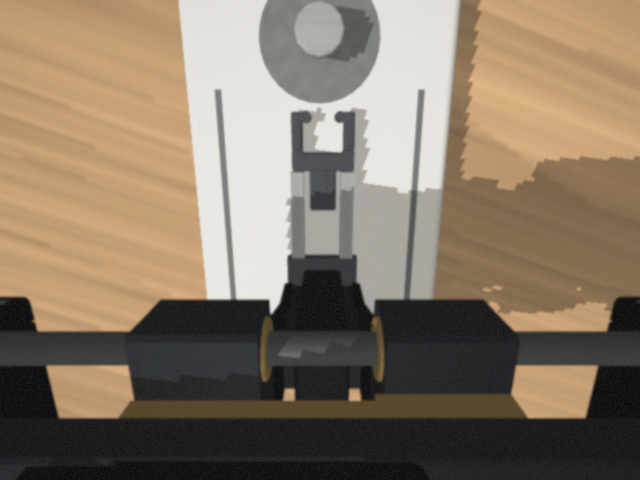

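The clip is now straight on the prongs, with shoulders at y about 171 and mouth centre near (323,115). The post head centre is at about (319,28).

```bash
python3 - <<'E'
from h import *
import pickle
c,p,q=pickle.load(open("w4.pkl","rb")); g=cv2.cvtColor(c["image"],cv2.COLOR_BGR2GRAY)
T=lambda P:q.inv().apply(P-p)[:,:2]*1000
for y in (125,140,158,164,185,195):
    xs=np.nonzero(g[y,280:360]<95)[0]+280; print(y,xs.min(),xs.max(),T(cast(c,[((xs.min()+xs.max())/2,y)],.028)).round(2))
ys=np.nonzero(g[150:182,298]<90)[0]+150; print("shoulder",T(cast(c,[(298,ys.max()+.5)],.028)))
for y in (230,245):
    l=np.nonzero(g[y,285:312]<150)[0]+285
    xs=[np.nonzero(np.abs(np.diff(g[y,a:b].astype(int)))>8)[0]+a for a,b in ((285,310),(333,360))]; print("prong",y,xs)
# post head: bright disk inside dark disk
head=((g[0:70,285:345]>135)&(g[0:70,285:345]<215)).astype(np.uint8); cs=max(cv2.findContours(head,0,2)[0],key=cv2.contourArea); e=cv2.minEnclosingCircle(cs); px=(e[0][0]+285,e[0][1]); print("head",px,e[1],T(cast(c,[px],.0365)))
# slots & deck edges
out=[]
for x0,x1 in ((210,240),(400,428)):
    ys,xs=np.nonzero(g[100:180,x0:x1]<140); P=T(cast(c,np.c_[xs+x0,ys+100],.02)); vx,vy,a,b=cv2.fitLine(P.astype(np.float32),2,0,.01,.01).ravel(); out.append(b+(110-a)*vy/vx); print("slot",len(xs),np.degrees(np.arctan(vy/vx)),out[-1])
print("mid at x=110",np.mean(out))
d=((g<150)).astype(np.uint8)[0:110,250:390]; xs=[]
for y in (30,40,50): 
    w=np.nonzero(d[y])[0]+250; xs.append(T(cast(c,[(w.min()-.5,y),(w.max()+.5,y)],.02))[:,1].mean())
print("disk mid y",xs)
E
```

```text
125 293 353 [[82.04  0.42]]
140 293 353 [[75.75  0.44]]
158 293 352 [[68.02  0.23]]
164 293 352 [[65.39  0.24]]
185 311 334 [[56.02  0.25]]
195 311 334 [[51.44  0.26]]
shoulder [[ 62.51038425 -10.78589107]]
prong 230 [array([286, 287, 288, 289, 290, 291, 303, 304, 305]), array([338, 339, 351, 352, 353])]
prong 245 [array([286, 287, 288, 289, 290, 291, 292, 303, 304, 305]), array([337, 338, 339, 351, 352])]
head (318.6487617492676, 27.966941833496094) 28.065704345703125 [[117.55694085  -1.37927654]]
slot 319 -0.065207765 -46.433754
slot 338 -0.06318076 43.996696
mid at x=110 -1.2185287
disk mid y [np.float64(-1.3153424704327072), np.float64(-1.3186407132533287), np.float64(-1.3222248527918161)]
```

Emit:
move_arm([
  [[0.5,-0.04,0],[0,0,0],0],
  [[0.5,-0.04,0],[0,0,0],0],
  [[0.5,-0.04,0],[0,0,0],0],
  [[0.5,-0.04,0],[0,0,0],0],
  [[0.3,0,0],[0,0,0],0],
  [[0,0,0],[0,0,0],0],
])

```text
time: 8.9
ee_pos: [0.5034, -0.0393, 0.0345]
eef_rot: [0.986, 0.167, 0.0, -0.0]
ft_force: [0.1, -0.6, -1.5]
width: 0.0178
grip_force: 60.0
```

```bash
python3 snap.py w5
```

```text
8.95 [ 0.5032 -0.0394  0.0345] yaw 19.18 F tool [-0.41 -0.49  1.07]
tilt [-0.  0. -0.]
```

View pics/w5.png

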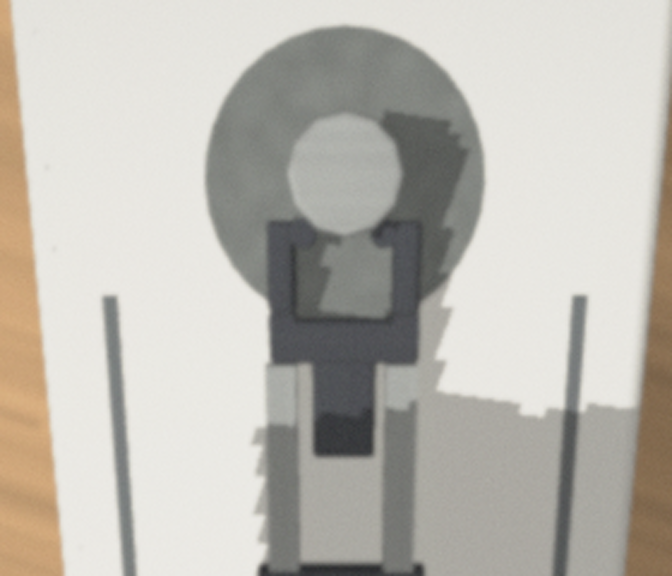

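The clip's centreline (crop x 344) lines up with the post head (345), and the jaws are just ahead of the neck. From here I press on in small steps, watching the force.

Emit:
move_arm([
  [[0.1,0,0],[0,0,0],0],
  [[0.1,0,0],[0,0,0],0],
  [[0.05,0,0],[0,0,0],0],
  [[0.05,0,0],[0,0,0],0],
])

```text
time: 9.45
ee_pos: [0.506, -0.0385, 0.0346]
eef_rot: [0.986, 0.167, 0.0, 0.0]
ft_force: [0.7, 0.0, 0.3]
width: 0.0178
grip_force: 60.0
```

Emit:
move_arm([
  [[0.05,0,0],[0,0,0],0],
  [[0.05,0,0],[0,0,0],0],
])

```text
time: 9.7
ee_pos: [0.5069, -0.0381, 0.0345]
eef_rot: [0.986, 0.167, -0.0, 0.0]
ft_force: [-0.7, -0.0, -0.3]
width: 0.0177
grip_force: 60.0
```

Emit:
move_arm([
  [[0.05,0,0],[0,0,0],0],
  [[0.05,0,0],[0,0,0],0],
])

```text
time: 9.95
ee_pos: [0.5075, -0.038, 0.0344]
eef_rot: [0.986, 0.167, -0.0, 0.0]
ft_force: [-3.5, -2.1, 0.4]
width: 0.0178
grip_force: 60.0
```

Emit:
move_arm([
  [[0.05,0,0],[0,0,0],0],
  [[0.05,0,0],[0,0,0],0],
])

```text
time: 10.2
ee_pos: [0.5081, -0.0378, 0.0343]
eef_rot: [0.986, 0.167, -0.001, 0.0]
ft_force: [-6.8, -2.2, 3.1]
width: 0.0179
grip_force: 60.0
```

Emit:
move_arm([
  [[0.05,0,0],[0,0,0],0],
  [[0.05,0,0],[0,0,0],0],
])

```text
time: 10.45
ee_pos: [0.5085, -0.0376, 0.0341]
eef_rot: [0.986, 0.166, -0.001, 0.0]
ft_force: [-5.8, -2.2, 0.7]
width: 0.018
grip_force: 60.0
```

Emit:
move_arm([
  [[0.05,0,0],[0,0,0],0],
  [[0.05,0,0],[0,0,0],0],
])

```text
time: 10.7
ee_pos: [0.509, -0.0375, 0.0339]
eef_rot: [0.986, 0.166, -0.002, 0.0]
ft_force: [-6.8, -2.8, 1.8]
width: 0.0179
grip_force: 60.0
```

Emit:
move_arm([
  [[0.05,0,0],[0,0,0],0],
  [[0.05,0,0],[0,0,0],0],
])

```text
time: 10.95
ee_pos: [0.5104, -0.037, 0.034]
eef_rot: [0.986, 0.166, -0.001, 0.0]
ft_force: [-3.7, -2.0, 0.4]
width: 0.0174
grip_force: 60.0
```

Emit:
move_arm([
  [[0.07,0,0],[0,0,0],0],
  [[0.07,0,0],[0,0,0],0],
  [[0.06,0,0],[0,0,0],0],
])

```text
time: 11.32
ee_pos: [0.5138, -0.0357, 0.0346]
eef_rot: [0.986, 0.167, 0.0, -0.0]
ft_force: [-2.6, -0.2, -1.1]
width: 0.0173
grip_force: 60.0
```

Emit:
move_arm([
  [[0.05,0,0],[0,0,0],0],
  [[0.05,0,0],[0,0,0],0],
  [[0.05,0,0],[0,0,0],0],
])

```text
time: 11.7
ee_pos: [0.515, -0.0353, 0.0345]
eef_rot: [0.986, 0.167, -0.0, 0.0]
ft_force: [-3.3, -1.6, -1.1]
width: 0.0178
grip_force: 60.0
```

Emit:
move_arm([
  [[0.05,0,0],[0,0,0],0],
  [[0.05,0,0],[0,0,0],0],
])

```text
time: 11.95
ee_pos: [0.5155, -0.0351, 0.0344]
eef_rot: [0.986, 0.167, -0.0, 0.0]
ft_force: [-4.6, -2.1, -0.3]
width: 0.0178
grip_force: 60.0
```

Emit:
move_arm([
  [[0.04,0,0],[0,0,0],0],
  [[0.04,0,0],[0,0,0],0],
])

```text
time: 12.2
ee_pos: [0.5169, -0.0346, 0.0346]
eef_rot: [0.986, 0.167, 0.0, 0.0]
ft_force: [-1.1, -0.9, -1.0]
width: 0.018
grip_force: 60.0
```

Emit:
move_arm([
  [[0.04,0,0],[0,0,0],0],
  [[0.04,0,0],[0,0,0],0],
])

```text
time: 12.45
ee_pos: [0.5182, -0.0342, 0.0349]
eef_rot: [0.986, 0.167, 0.001, 0.0]
ft_force: [-0.4, 0.0, -0.3]
width: 0.0175
grip_force: 60.0
```

Emit:
move_arm([
  [[0.03,0,0],[0,0,0],0],
  [[0.03,0,0],[0,0,0],0],
])

```text
time: 12.7
ee_pos: [0.5182, -0.0342, 0.0346]
eef_rot: [0.986, 0.167, 0.0, 0.0]
ft_force: [-0.3, 0.2, -0.7]
width: 0.0176
grip_force: 60.0
```

Emit:
move_arm([
  [[0.03,0,0],[0,0,0],0],
  [[0,0,0],[0,0,0],0],
])

```text
time: 12.95
ee_pos: [0.5183, -0.0341, 0.0345]
eef_rot: [0.986, 0.167, 0.0, 0.0]
ft_force: [0.4, -0.1, -1.6]
width: 0.0175
grip_force: 60.0
```

Emit:
move_arm([
  [[0.03,0,0],[0,0,0],0],
  [[0,0,0],[0,0,0],0],
])

```text
time: 13.2
ee_pos: [0.5186, -0.0341, 0.0346]
eef_rot: [0.986, 0.167, 0.0, 0.0]
ft_force: [-0.2, 0.7, -0.1]
width: 0.0175
grip_force: 60.0
```

Emit:
move_arm([
  [[0.04,0,0],[0,0,0],0],
  [[0,0,0],[0,0,0],0],
])

```text
time: 13.45
ee_pos: [0.519, -0.0339, 0.0345]
eef_rot: [0.986, 0.167, 0.0, 0.0]
ft_force: [0.5, 0.8, -0.3]
width: 0.0179
grip_force: 60.0
```

Emit:
move_arm([
  [[0.04,0,0],[0,0,0],0],
  [[0,0,0],[0,0,0],0],
])

```text
time: 13.7
ee_pos: [0.5194, -0.0338, 0.0345]
eef_rot: [0.986, 0.167, 0.0, 0.0]
ft_force: [-0.1, 0.6, -1.5]
width: 0.0177
grip_force: 60.0
```

Emit:
move_arm([
  [[0.04,0,0],[0,0,0],0],
  [[0,0,0],[0,0,0],0],
])

```text
time: 13.95
ee_pos: [0.5197, -0.0337, 0.0345]
eef_rot: [0.986, 0.167, -0.0, 0.0]
ft_force: [0.5, 0.3, -0.9]
width: 0.018
grip_force: 60.0
```

Emit:
move_arm([
  [[0.04,0,0],[0,0,0],0],
  [[0,0,0],[0,0,0],0],
])

```text
time: 14.2
ee_pos: [0.5201, -0.0335, 0.0345]
eef_rot: [0.986, 0.167, 0.0, 0.0]
ft_force: [-0.0, -0.6, -1.0]
width: 0.0178
grip_force: 60.0
```

Emit:
move_arm([
  [[0.04,0,0],[0,0,0],0],
  [[0,0,0],[0,0,0],0],
])

```text
time: 14.45
ee_pos: [0.5203, -0.0335, 0.0345]
eef_rot: [0.986, 0.167, -0.0, 0.0]
ft_force: [-1.3, -0.2, 0.3]
width: 0.0175
grip_force: 60.0
```

```bash
python3 snap.py w6
```

```text
14.5 [ 0.5202 -0.0335  0.0345] yaw 19.18 F tool [-1.35  0.16  0.07]
tilt [-0.    0.03 -0.  ]
```

View pics/w6.png

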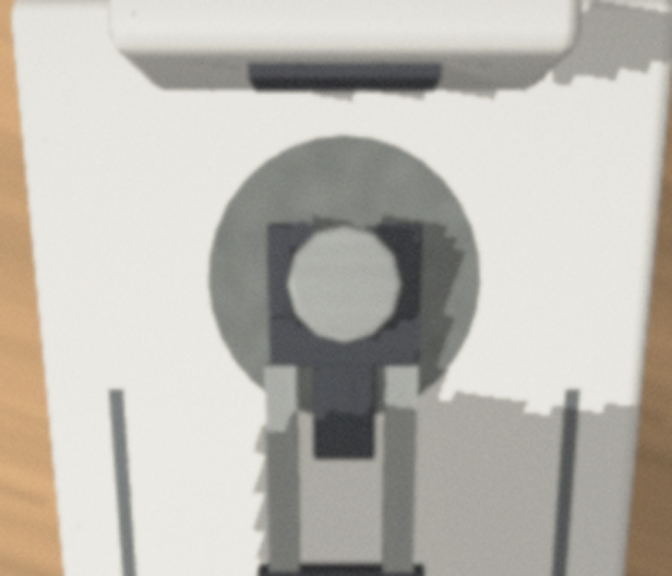

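The clip is home around the post neck, with its jaw ends at crop y 222 past the head centre at 284 and the prongs on its shoulders. Now I build up the final press.

Emit:
move_arm([
  [[0.05,0,0],[0,0,0],0],
  [[0,0,0],[0,0,0],0],
])

```text
time: 14.75
ee_pos: [0.5204, -0.0334, 0.0344]
eef_rot: [0.986, 0.167, -0.001, 0.0]
ft_force: [-4.5, -0.9, 2.4]
width: 0.0176
grip_force: 60.0
```

Emit:
move_arm([
  [[0.05,0,0],[0,0,0],0],
  [[0,0,0],[0,0,0],0],
])

```text
time: 15.0
ee_pos: [0.5205, -0.0334, 0.0343]
eef_rot: [0.986, 0.166, -0.001, 0.0]
ft_force: [-6.5, -1.5, 1.9]
width: 0.0177
grip_force: 60.0
```

Emit:
move_arm([
  [[0.05,0,0],[0,0,0],0],
  [[0,0,0],[0,0,0],0],
])

```text
time: 15.25
ee_pos: [0.5206, -0.0334, 0.0342]
eef_rot: [0.986, 0.166, -0.001, 0.0]
ft_force: [-8.7, -2.7, 4.1]
width: 0.0177
grip_force: 60.0
```

Emit:
move_arm([
  [[0.05,0,0],[0,0,0],0],
  [[0,0,0],[0,0,0],0],
])

```text
time: 15.5
ee_pos: [0.5206, -0.0334, 0.034]
eef_rot: [0.986, 0.166, -0.002, 0.0]
ft_force: [-9.6, -2.5, 4.6]
width: 0.0178
grip_force: 60.0
```

Emit:
move_arm([
  [[0.05,0,0],[0,0,0],0],
  [[0.05,0,0],[0,0,0],0],
  [[0,0,0],[0,0,0],0],
])

```text
time: 15.88
ee_pos: [0.5208, -0.0334, 0.0339]
eef_rot: [0.986, 0.166, -0.003, 0.0]
ft_force: [-14.4, -4.2, 7.0]
width: 0.0174
grip_force: 60.0
```

Emit:
move_arm([
  [[0.05,0,0],[0,0,0],0],
  [[0,0,0],[0,0,0],0],
])

```text
time: 16.12
ee_pos: [0.5208, -0.0334, 0.0336]
eef_rot: [0.986, 0.166, -0.003, 0.0]
ft_force: [-14.2, -3.6, 5.6]
width: 0.0179
grip_force: 60.0
```

Emit:
move_arm([
  [[0.03,0,0],[0,0,0],0],
  [[0,0,0],[0,0,0],0],
  [[0,0,0],[0,0,0],0],
  [[0,0,0],[0,0,0],0],
])

```text
time: 16.62
ee_pos: [0.5208, -0.0334, 0.0336]
eef_rot: [0.986, 0.166, -0.003, 0.0]
ft_force: [-15.6, -3.9, 7.6]
width: 0.0177
grip_force: 60.0
```

Emit:
move_arm([
  [[0,0,0],[0,0,0],0],
  [[0,0,0],[0,0,0],0],
])

```text
time: 16.88
ee_pos: [0.5208, -0.0334, 0.0336]
eef_rot: [0.986, 0.166, -0.003, 0.0]
ft_force: [-15.9, -5.5, 7.4]
width: 0.0178
grip_force: 60.0
```

Emit:
move_arm([
  [[-0.1,0,0],[0,0,0],0],
  [[-0.1,0,0],[0,0,0],0],
  [[-0.3,0,0],[0,0,0],0],
  [[-1,0,0],[0,0,0],0],
  [[-1.5,0,0],[0,0,0],0],
  [[-1.5,0,0],[0,0,0],0],
  [[0,0,0],[0,0,0],0],
])

```text
time: 17.75
ee_pos: [0.4804, -0.0478, 0.0346]
eef_rot: [0.986, 0.166, -0.0, 0.0]
ft_force: [0.6, -0.6, -1.2]
width: 0.0178
grip_force: 60.0
```

```bash
python3 - <<'E'
from h import *
c=r.camera("wrist"); cv2.imwrite("pics/w7.png",c["image"]); p,q=tool(); g=cv2.cvtColor(c["image"],cv2.COLOR_BGR2GRAY); print(p,r.read_state()["ft_force"])
T=lambda P:q.inv().apply(P-p)[:,:2]*1000
P0=np.array([.5821,-.0,.0])
post=np.array([[.4821,-.0484,0]])+R.from_euler('z',19.18,degrees=True).apply([[.1176,.00135,0]]); post[0,2]=.028
a=proj(c,post)[0]; print("post px",a,"tool",T(post))
x=int(a[0])
# expected shoulders & tail end if home
ax=R.from_euler('z',19.18,degrees=True)
for d in (-.015,-.033,.0107): print(d,proj(c,post+ax.apply([[d,0,0]]))[0].round(1))
for col in (x-22,x,x+22):
    k=g[:200,col]; ys=np.nonzero(k<95)[0]; print("col",col,ys.min() if len(ys) else None,ys.max() if len(ys) else None)
z=p[2]-.0135+.006
for x0,x1 in ((285,310),(335,360)):
    col=(x0+x1)//2; k=g[160:185,col].tolist(); print(col,k)
print("tip px expected",proj(c,p+q.apply([[.0617,-.0115,-(z-p[2])],[.0617,.0111,-(z-p[2])]])))
E
```

```text
[ 0.48125995 -0.04742145  0.03476397] [ 0.75995367  0.41273813 -0.54378632]
post px [321.46235684  28.72187277] tool [[118.07010609  -0.24276024]]
-0.015 [321.5  69.1]
-0.033 [321.5 114.6]
0.0107 [321.5  -1.5]
col 299 0 71
col 321 54 114
col 343 0 93
297 [228, 227, 228, 228, 226, 229, 227, 225, 218, 201, 176, 147, 139, 155, 163, 165, 166, 166, 165, 168, 167, 166, 166, 165, 167]
347 [227, 227, 227, 228, 228, 228, 226, 224, 214, 197, 174, 149, 141, 155, 165, 167, 165, 167, 166, 166, 162, 166, 161, 165, 165]
tip px expected [[296.49077359 169.37876698]
 [346.53081598 169.39451575]]
```

```bash
python3 - <<'E'
from h import *
print(go([.5692,-.2236,.0138],np.radians(6.1)))
E
```

```text
(array([ 2.53, 19.53,  2.11]), array([ 0.001, -0.   ,  0.228]))
```

Emit:
move_arm([
  [[0,0,-3.5],[0,0,0],0],
  [[0,0,-3.5],[0,0,0],0],
  [[0.42,3.25,0],[0,0,0],0],
  [[0.42,3.25,0],[0,0,0],0],
  [[0.42,3.25,0],[0,0,0],0],
  [[0.42,3.25,0],[0,0,0],0],
  [[0.42,3.25,0],[0,0,0],0],
  [[0.43,3.28,0],[0,0,0],0],
  [[0,0,0],[0,0,0.114],0],
  [[0,0,0],[0,0,0.114],0],
  [[0,0,3],[0,0,0],0],
  [[0,0,3],[0,0,0],0],
  [[0,0,2.2],[0,0,0],0],
  [[0,0,0],[0,0,0],0],
  [[0,0,0],[0,0,0],0],
])

```text
time: 19.68
ee_pos: [0.5705, -0.2232, 0.0236]
eef_rot: [0.999, 0.053, 0.001, 0.0]
ft_force: [-0.1, -0.4, -0.6]
width: 0.0176
grip_force: 60.0
```

```bash
python3 - <<'E'
from h import *
s=r.read_state(); print(go([.5692,-.2236,.0138],np.radians(6.1)),s["ft_force"],s["time"])
E
```

```text
(array([-0.13,  0.03,  0.98]), array([ 0.   , -0.001,  0.   ])) [-0.05382179 -0.38779223 -0.63826579] 19.675
```

Emit:
move_arm([
  [[0,0,0.5],[0,0,0],0],
  [[0,0,0.3],[0,0,0],0],
  [[0,0,0.15],[0,0,0],0],
  [[0,0,0],[0,0,0],0],
  [[0,0,0],[0,0,0],0],
])

```text
time: 20.3
ee_pos: [0.5697, -0.2232, 0.0135]
eef_rot: [0.999, 0.053, 0.0, 0.0]
ft_force: [-1.4, 1.3, 5.0]
width: 0.0176
grip_force: 60.0
```

Emit:
move_arm([
  [[0,0,-0.06],[0,0,0],0],
  [[0,0,0],[0,0,0],30],
  [[0,0,0],[0,0,0],50],
  [[0,0,0],[0,0,0],70],
  [[0,0,0],[0,0,0],80],
  [[0,0,0],[0,0,0],80],
  [[0,0,0],[0,0,0],80],
  [[0,0,0],[0,0,0],80],
])

```text
time: 21.3
ee_pos: [0.5696, -0.2231, 0.0136]
eef_rot: [0.999, 0.053, 0.0, 0.0]
ft_force: [-0.3, 0.8, -0.6]
width: 0.0687
grip_force: 0.0
```

Emit:
move_arm([
  [[0,0,-1],[0,0,0],80],
  [[0,0,-3],[0,0,0],80],
  [[0,0,-5],[0,0,0],80],
  [[0,0,-5],[0,0,0],80],
  [[0,0,-5],[0,0,0],80],
  [[0,-2,-2],[0,0,0],80],
  [[0,-3,0],[0,0,0],80],
  [[0,-2.5,0],[0,0,0],80],
  [[0,0,0],[0,0,0],80],
  [[0,0,0],[0,0,0],80],
])

```text
time: 22.55
ee_pos: [0.5614, -0.1489, 0.2235]
eef_rot: [0.999, 0.053, -0.0, 0.0]
ft_force: [0.0, -0.1, -0.1]
width: 0.0697
grip_force: 0.0
```

```bash
python3 - <<'E'
from h import *
c=r.camera("wrist"); im=c["image"]; hsv=cv2.cvtColor(im,cv2.COLOR_BGR2HSV); g=cv2.cvtColor(im,cv2.COLOR_BGR2GRAY); H,S,V=cv2.split(hsv)
s=r.read_state(); print(s["time"],s["ee_pos"],s["ft_force"])
# fork: expected vs seen handle top (black blob) and prongs
yaw=R.from_euler('z',6.1,degrees=True); o=np.array([.5696,-.2231,0])
top=proj(c,o+yaw.apply([[15,9,75],[15,-9,75],[-15,-9,75],[-15,9,75]])*np.array([.001]*3)); tips=proj(c,o+yaw.apply([[61.7,11.5,6],[61.7,-11.5,6]])*.001); foot=proj(c,o+yaw.apply([[20,17,6],[-20,17,6]])*.001)
print("expect top",top.round().tolist(),"tips",tips.round().tolist(),"foot",foot.round().tolist())
x0,y0=np.r_[top,tips].min(0).astype(int)-20; x1,y1=np.r_[top,tips].max(0).astype(int)+20; x0=max(x0,0);y0=max(y0,0)
m=np.zeros_like(g); m[y0:y1,x0:x1]=(V[y0:y1,x0:x1]<45); cn=max(cv2.findContours(m,0,2)[0],key=cv2.contourArea); print("black bbox",cv2.boundingRect(cn))
m=np.zeros_like(g); m[y0:y1,x0:x1]=(S[y0:y1,x0:x1]<70)&(V[y0:y1,x0:x1]>60); cn=max(cv2.findContours(m,0,2)[0],key=cv2.contourArea); print("grey top row/bbox",[cv2.boundingRect(k) for k in cv2.findContours(m,0,2)[0] if cv2.contourArea(k)>40])
# clip vs post
ax=R.from_euler('z',19.18,degrees=True); post=np.array([[.4821,-.0484,.028]])+ax.apply([[.1176,.00135,0]])
for d in (-.033,-.015): print("clip exp",d,proj(c,post+ax.apply([[d,0,0]]))[0].round(1))
q=proj(c,post)[0].astype(int); m=np.zeros_like(g); m[max(q[1]-30,0):q[1]+60,max(q[0]-40,0):q[0]+40]=g[max(q[1]-30,0):q[1]+60,max(q[0]-40,0):q[0]+40]<85
print("clip dark bbox",[cv2.boundingRect(k) for k in cv2.findContours(m,0,2)[0] if cv2.contourArea(k)>20],q)
# bystanders in top view
t0=cv2.imread("pics/top0.png").astype(int); t1=r.camera("top")["image"].astype(int); D=np.abs(t1-t0).max(2)
for n,(a,b,d,e) in {"remote":(220,265,240,310),"grip":(222,270,180,206),"console":(480,535,222,300)}.items(): print(n,(D[d:e,a:b]>40).sum())
E
```

```text
22.6 [ 0.56140677 -0.14934136  0.22344186] [-0.25060683 -0.26278634  0.19468374]
expect top [[398.0, 210.0], [420.0, 210.0], [417.0, 244.0], [396.0, 244.0]] tips [[385.0, 150.0], [408.0, 150.0]] foot [[378.0, 192.0], [376.0, 230.0]]
black bbox (386, 196, 32, 45)
grey top row/bbox [(376, 149, 37, 82)]
clip exp -0.033 [189.2 201.6]
clip exp -0.015 [183.1 183.5]
clip dark bbox [(168, 154, 36, 47)] [177 168]
remote 0
grip 0
console 1004
```

```bash
python3 - <<'E'
from h import *
a=cv2.imread("pics/top0.png"); b=r.camera("top")["image"]
for im in (a,b):
    h=cv2.cvtColor(im,cv2.COLOR_BGR2HSV)[205:320,460:560]; m=(((h[...,0]<8)|(h[...,0]>172))&(h[...,1]>150)&(h[...,2]>40)).astype(np.uint8)
    k=max(cv2.findContours(m,0,2)[0],key=cv2.contourArea); print(cv2.minAreaRect(k), m.sum(), im[250,555],im[212,500])
E
```

```text
((46.87066650390625, 56.849884033203125), (64.9044418334961, 32.214351654052734), 80.21759033203125) 1256 [46 70 91] [116 139 100]
((46.90541076660156, 56.93243408203125), (64.9375991821289, 32.057804107666016), 80.53767395019531) 1208 [50 78 97] [ 84 101  71]
```

The console hasn't moved; the difference was only the arm's shadow. Handing in.

```bash
python3 -c "
from bench import r
print(r.close_job())"
```

```text
the job is handed in; nothing more can be done
None
```

The clip is snapped home on the post and was pressed at about 16–17 N (largest reading well under 22 N), the fork is standing upright and released at its old spot, the remote, grip and console have not moved, and the job was handed in at about 23 s.

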